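# Roll a round tube into its riveting seat

### The arm

A 6-joint arm with a two-finger parallel gripper is mounted at the origin on a cart in front of the work surface, level with it; the furniture and walls round the work are solid. World frame = base frame: x ahead of the robot, y to its left, z up, the work surface at z = 0. Lengths are in m, angles in rad, forces in N, time in s.
With the tool pointing down it reaches from about 0.35 to 0.775 m from the base axis. Payload 7.3 kg.
Tool frame: the origin (TCP) lies midway between the tips of the shut fingers; the grasp point (between the pads) lies 19 mm behind it; z points along the fingers, y is the direction in which the jaws open and shut (so a half turn about z gives the same grasp; the last joint's range is limited). The gripper opens to 92 mm and grips with 3 to 60 N. Pads are 19 mm wide; open, the fingers measure 130 mm over their backs; the gripper's body (75 mm by 190 mm) begins 47 mm behind the grasp point.
Start: joints at [-1.371, 0.342, 1.524, -0, 1.275, -0.146], TCP at [0.178, -0.494, 0.227] pointing down, gripper open.
Joint ranges: [-2.53, 2.53], [-0.77, 2.02], [0.04, 2.7], [-1, 4.14], [0.28, 2.66], [-3.11, 3.11]. Speed limits (rad/s): [2.57, 2.57, 3.14, 3.14, 3.14, 3.14].

### API

Orientations are given as a rotation vector (axis times angle).
In Python, from plant import env gives the robot as it stands. The module is installed in compiled form; this text tells all that it offers.
- The arm moves only by the tool apply_moves, never from a script. Its argument "moves" is a list that holds one entry, the list of rows, each a list of 6 numbers: the shift along the tool's x, y, z scaled (see below), then the turn, a rotation vector about the tool's x, y, z scaled (see below). A call has 1 to 10 rows; each row is the pose to reach, as a shift and turn from the pose commanded when the call began, along the tool's axes at that moment, turning the shorter way round; what a row does not reach only later rows make up. The controller multiplies each number of a shift by 0.12 m and each number of a turn by 180 degrees. A row lasts 1/8 s, in which the tool goes at most 62.5 mm and 10.7 degrees, less where a joint would pass 70% of its speed; a pose out of reach is approached as far as the arm can. A call with a number of a shift or a turn outside -1 to 1 is refused whole. A call with a gripper value outside its range is refused whole. "gripper" is the gripper's target within -1 to 1 (shut at 1, half-way at 0, fully open at -1), set as the call begins (left out, the last holds). The fingers move at their own pace and stop on an object; "force" is the grip in N (left out, the last holds). Time passes only in rows, so rows that repeat a pose let the fingers close. It gives the time, the measured TCP pose, the force and the opening at its end, in the units of the state.
- env.state(): the state, without advancing time (a new reading comes with each control period).
- env.grab_frame(name): name is "scene" or "top" or "wrist"; returns a dict with "frame" (384x512x3 uint8, red, green, blue), "range_z" (384x512 float32, m along the optical axis (not along the pixel's ray), 0 where there is no reading), "vfov" (degrees; the focal length in pixels is half the picture's height over the tangent of half this angle, whatever the lens; pixels are square), "cx", "cy" (the principal point, pixels), "world_from_camera" (4x4, takes a point from camera to world coordinates). Camera axes: x right, y up, looking along -z (the intrinsics and any distortion apply to the point x, -y, -z); pixel columns grow to the right and rows downward; lengths in m; the calibration is good to about 2 mm. A picture is of the moment at which its call begins.
- env.hand_in(): hands the job in, once; it reports no verdict.
Trained networks look in a picture, given as the dict that the camera call returned (one of the last four; its "shot" number tells which), for a name from the list of things; names that differ only in an ending like _2 or _b are one class to them, and where a whole thing is asked for, a point or a joint stands for the part that bears it (a point fixed in the world has none). Each returns a list of dicts, best first, with "confidence" (0 to 1); they miss things now and then, are a little off and sometimes report something else, mostly with a low value. They report only what shows in the picture. A call takes as long as a camera call. They do not tell look-alikes from the thing itself.
- env.regions_of(picture, query): "mask" (384x512 bool, what is visible of it) and "extent" ([centre column, centre row, width, height] in pixels, round what is visible of it).
The state is a dict: "t": time; "qpos": joint angles; "joint_velocities": joint speeds; "joint_torque": joint torques, N m; "eef_pos": TCP position; "ee_rot": TCP orientation; "contact_force": force on the tool from outside, world axes, zero at the start; "torque": the same for the moment, N m; "opening": opening from 0.0 (shut) to 1.0 (fully open).
Only numpy, scipy, OpenCV 4.12 (cv2) and the standard library are available. Lean on these libraries where they do the work, as an engineer would, in place of code of your own. Each camera call takes 0.05 s, during which the arm holds its last target.

### The job

Roll the round steel tube offcut along the rolling bed by pressing lightly on its top and pushing it forward, up and over the first low cross bar, and let it settle in the seat between the two cross bars at the index lines. Keep the pressure on the tube gentle (never more than about 20 N), push it only on its top, do not pick it up, and leave the other things on the bench alone.

Things in the scene. Friction and masses are not known exactly. Their poses are not given: they have to be found in the camera images.
- tube_center (a point): centre (on the axis, mid-length) of the round steel tube offcut: diameter 50 mm, length 120 mm, 0.3 to 0.5 kg, rigid, ends plugged (a solid cylinder). Own y = tube axis; x and z turn as it rolls. It lies across the bed, top 56 mm above the bench, 60 to 82 mm before the seat. It rolls without slipping, half as far as a finger pressed on its top moves, and stops almost at once when let go.
- roll_bed: grey rolling bed fixed to the bench: plate 6 mm thick, 150 mm wide, from x = -125 to +65 mm; origin on the bench under the middle of the seat. x is the rolling direction, towards and past the seat; y runs across, parallel to the tube. Three half-round steel cross bars stand 3 mm above the plate (radius 3 mm): the seat's two at x = -13.5 and +13.5 mm, an end bar at -120 mm.
- seat (a point): middle of the seat, on the plate's upper face (6 mm above the bench), midway between the two seat bars; axes as the bed's. Seated, the tube lies on the plate with its centre 25 mm above this point and about 1 mm play along x. Pushed farther it climbs out over the second bar and rolls off.
- first_bar (a point): top of the first seat bar, mid-length, 13.5 mm before the seat and 3 mm above the plate. The tube meets this bar with its centre 26 mm before the seat, rises 3 mm until its centre is over the bar, then drops 3 mm into the seat by itself. All is hard and stiff: fingers kept at one height press far too hard as it rises. Friction is about 0.9; pushed from behind, the tube jams instead of rolling.
- guide_index (a point): dark index line on the top of the left aluminium side guide, beside the seat's middle. The two guides run the bed's length at both sides, inner faces 63 mm from the middle, tops 20 mm above the bench.
- oil_bottle: bystander: yellow oil bottle with red spout, 48 mm wide, 92 mm high; origin at the centre of its underside
- cup_steel: bystander: open grey steel cup with odd pins in it, 59 mm wide, 64 mm high; origin at the centre of its underside
- carton_m5: bystander: small cardboard carton, 65 x 70 x 55 mm; origin at the centre of its underside
- square_offcut: bystander: square steel tube offcut lying down, 25 x 110 x 25 mm, y along it; origin at the centre of its underside
There are look-alikes about, which are no part of the job. Of the things that look like the part that bears tube_center, the larger one is meant.

How it is judged:
By the outcome, as a careful person would: the job done as asked, in the order asked, and still so for the second after the job is handed in, with the robot touching nothing.
It also fails if it takes over 67 s, if anything falls off the work surface, if the arm or the gripper's body presses on something with over 40 N, if the wrist force passes 120 N, or if a joint passes its speed limit or range.

## Working session

There is one attempt and no reset: what is moved stays moved. The work goes in short steps, Python scripts to look and compute and a tool call to move; the robot and the scene stay as the last step left them, time stands still between calls to the robot, and variables do not carry over. Pictures are saved under pics/ and viewed, and the job is handed in when it is done.

Besides the shell and the picture viewer there is one more tool, called after "Emit:" as a command line: name --argument value ..., lists and objects as JSON in quotes. apply_moves: Moves the arm, as the interface text tells. Its arguments: {"type":"object","properties":{"moves":{"type":"array","items":{"type":"array","items":{"type":"array","items":{"type":"number"}}}},"gripper":{"type":"number"},"force":{"type":"number"}},"required":["moves"]}

```bash
mkdir -p pics; ls
cat > h.py <<'E'
import numpy as np, cv2
from plant import env
def save(p,n):
    cv2.imwrite('pics/'+n+'.png', cv2.cvtColor(p['frame'],cv2.COLOR_RGB2BGR))
def K(p):
    h=p['frame'].shape[0]; f=h/2/np.tan(np.radians(p['vfov'])/2); return f,p['cx'],p['cy']
def pts(p,us,vs,zs):
    f,cx,cy=K(p); us=np.asarray(us,float);vs=np.asarray(vs,float);zs=np.asarray(zs,float)
    P=np.stack([(us-cx)/f*zs,-(vs-cy)/f*zs,-zs,np.ones_like(zs)],-1)
    return (P@np.asarray(p['world_from_camera']).T)[...,:3]
def cloud(p):
    v,u=np.mgrid[0:384,0:512]; return pts(p,u,v,p['range_z'])
def onplane(p,u,v,z):
    a=pts(p,u,v,1.0); o=np.asarray(p['world_from_camera'])[:3,3]
    return o+(a-o)*(z-o[2])/(a[2]-o[2])
E
python3 - <<'E'
from h import *
print(env.state())
for n in ['scene','top','wrist']:
    p=env.grab_frame(n); save(p,n+'0'); print(n,[k for k in p],p['vfov'],p['cx'],p['cy']); print(np.round(p['world_from_camera'],3))
    print({k:p[k] for k in p if k not in('frame','range_z','world_from_camera')})
    if n!='wrist':
      for q in ['tube_center','roll_bed','oil_bottle','cup_steel','carton_m5','square_offcut']:
        for r in env.regions_of(p,q): print(q,np.round(r['extent'],1),round(r['confidence'],2))
E
```

```text
pics
{'t': 0.0, 'qpos': array([-1.37096822e+00,  3.42719213e-01,  1.52501918e+00, -1.56530339e-05,
        1.27539979e+00, -1.45997530e-01]), 'joint_velocities': array([-0.0008109 ,  0.00108549, -0.00075832,  0.00091902,  0.00042558,
       -0.00016069]), 'joint_torque': array([-2.46486015e-03, -4.31256795e+01, -2.44222176e+01,  7.16584828e-02,
        5.60771464e-02, -1.44944620e-04]), 'eef_pos': array([ 0.17789655, -0.49350569,  0.22604603]), 'ee_rot': array([-3.09322179e+00, -5.40260052e-01,  8.87998512e-05]), 'contact_force': array([-0.53167218, -0.42730637, -0.47895614]), 'torque': array([0.04706908, 0.03966332, 0.00507093]), 'opening': 1.0026976167673471}
scene ['frame', 'range_z', 'vfov', 'cx', 'cy', 'world_from_camera', 'shot'] 45.09169672844148 255.1524654406287 196.38618042052505
[[-0.865  0.29  -0.41   0.076]
 [-0.502 -0.518  0.693  0.947]
 [-0.012  0.804  0.594  0.689]
 [ 0.     0.     0.     1.   ]]
{'vfov': 45.09169672844148, 'cx': 255.1524654406287, 'cy': 196.38618042052505, 'shot': 1}
tube_center [272.8 181.2  42.5  36.3] 0.92
tube_center [329.9 197.6  18.4  33.9] 0.7
[... 538 characters left out ...]
15262, 'shot': 2}
tube_center [296.2 189.1  52.5  29.1] 0.97
tube_center [300.4 254.9  40.7  32.2] 0.59
roll_bed [294.7 177.7  72.8  86.7] 0.67
oil_bottle [211.8 138.7  20.9  22.7] 0.91
cup_steel [175.3 201.5  28.5  30.8] 0.71
cup_steel [294.6 176.4  76.1  85.3] 0.63
carton_m5 [172.2 151.6  41.9  42.4] 0.7
square_offcut [205.4 244.7  32.4  41.9] 0.67
wrist ['frame', 'range_z', 'vfov', 'cx', 'cy', 'world_from_camera', 'shot'] 65.84840856347412 260.08621156108325 187.30400522737054
[[ 0.339  0.899  0.277  0.253]
 [-0.941  0.324  0.1   -0.467]
 [-0.    -0.295  0.956  0.384]
 [ 0.     0.     0.     1.   ]]
{'vfov': 65.84840856347412, 'cx': 260.08621156108325, 'cy': 187.30400522737054, 'shot': 3}
```

View pics/scene0.png

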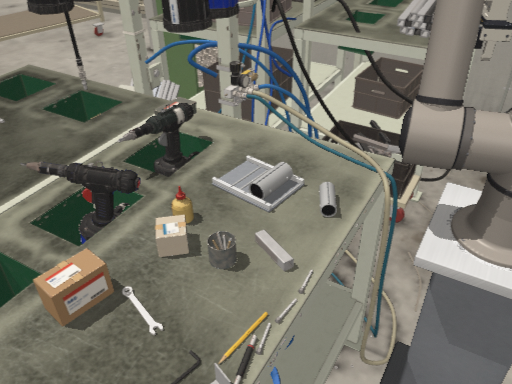

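View pics/top0.png

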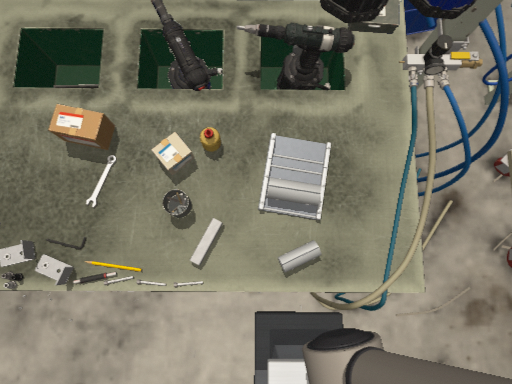

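Run:
```python
from h import *
a=cv2.imread('pics/top0.png')[115:285,225:375]; cv2.imwrite('pics/topcrop.png',cv2.resize(a,None,fx=3.5,fy=3.5,interpolation=cv2.INTER_CUBIC))
a=cv2.imread('pics/scene0.png')[140:230,200:350]; cv2.imwrite('pics/scrop.png',cv2.resize(a,None,fx=5,fy=5,interpolation=cv2.INTER_CUBIC))
```

```text
(no output)
```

View pics/topcrop.png

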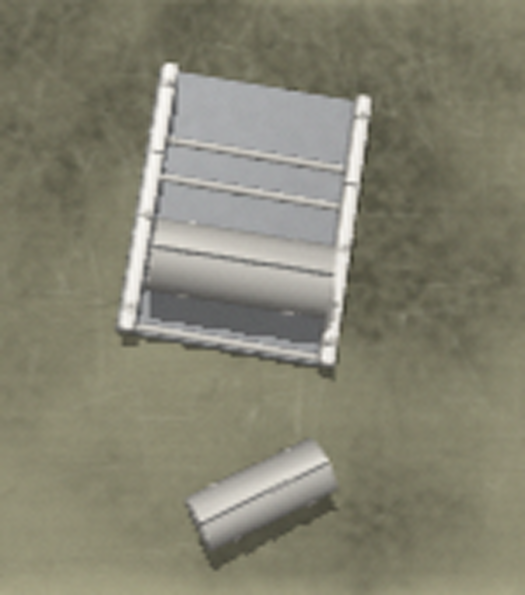

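View pics/scrop.png

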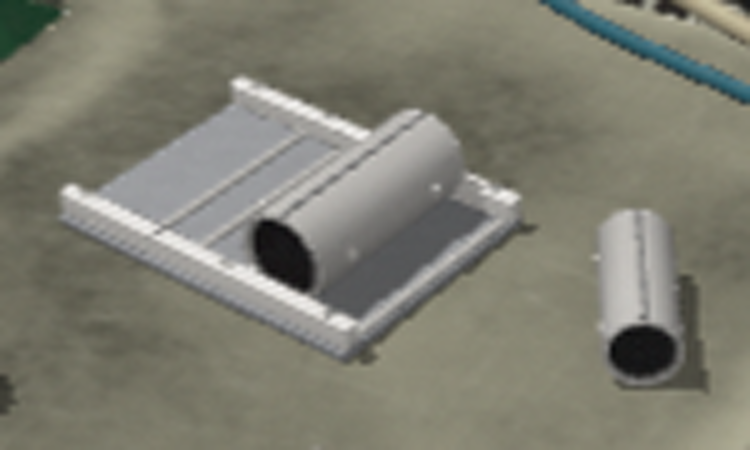

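Candidates for the tube: the one on the bed (top 296,189; scene 273,181) and a smaller loose one at (top 300,255; scene 330,198). The square offcut at (205,243) can't be confused with either. The crop confirms that the bed tube is larger and lies across the bed before the two seat bars, so I choose that one. Next I measure it.

Run:
```python
from h import *
from scipy.optimize import least_squares
for n in ['top','scene']:
    p=env.grab_frame(n); C=cloud(p)
    rs=env.regions_of(p,'tube_center')
    for r in rs[:2]:
        m=cv2.erode(r['mask'].astype(np.uint8),np.ones((3,3)))>0
        P=C[m&(p['range_z']>0)]; P=P[P[:,2]>0.02]
        def cyl(x,rad=None):
            d=np.array([np.cos(x[2]),np.sin(x[2]),0]); nrm=np.array([-d[1],d[0],0])
            return np.hypot((P[:,:2]-x[:2])@nrm[:2],P[:,2]-x[3])-0.025
        s=least_squares(cyl,[*P[:,:2].mean(0),1.6,0.03],loss='soft_l1',f_scale=.002)
        d=np.array([np.cos(s.x[2]),np.sin(s.x[2])]); t=(P[:,:2]-s.x[:2])@d
        lo,hi=np.percentile(t,[.5,99.5]); c=s.x[:2]+d*(lo+hi)/2
        print(n,r['confidence'],'c',np.round(c,4),'zc',round(s.x[3],4),'ang',np.degrees(s.x[2]),'len',hi-lo,'ztop',np.percentile(P[:,2],98),'res',np.std(s.fun))
    # guides: points at z 15..25mm in bed area
    if n=='top':
        for z in [(0.016,0.024)]:
            v,u=np.mgrid[0:384,0:512]
            m=(C[...,2]>z[0])&(C[...,2]<z[1])&(u>250)&(u<340)&(v>125)&(v<225)
            Q=C[m]; print(len(Q)); 
            rect=cv2.minAreaRect((Q[:,:2]*1000).astype(np.float32)); print(rect, np.median(Q[:,2]))
            print(cv2.boxPoints(rect))
```

```text
top 0.93 c [0.3829 0.0887] zc 0.0124 ang 115.95927986730341 len 0.08498758563806995 ztop 0.04035237972645689 res 0.0014907440638732533
top 0.6 c [0.5325 0.1008] zc 0.0306 ang 81.22754350040925 len 0.11319074853456917 ztop 0.057565190985288575 res 0.0012750275548148889
629
((574.7196044921875, 92.75825500488281), (146.229248046875, 188.2723846435547), 80.349609375) 0.01948899365862844
[[469.6589     36.458878 ]
 [655.267       4.8976746]
 [679.7803    149.05763  ]
 [494.17218   180.61884  ]]
scene 0.79 c [0.378 0.091] zc 0.0119 ang 115.87399537657815 len 0.08779419351069301 ztop 0.03972173212549351 res 0.003593342966833369
scene 0.74 c [0.5298 0.1057] zc 0.0301 ang 81.32378428570296 len 0.11327974985491823 ztop 0.0567739472283305 res 0.004963692766239049
```

```bash
cat >> h.py <<'E'
from scipy.spatial.transform import Rotation as R
def rel(target,yaw_y=None,st=None):
    """tool-frame shift (scaled) and turn to reach target with tool pointing down and tool y at yaw (deg)"""
    st=st or env.state(); Rm=R.from_rotvec(st['ee_rot'])
    d=Rm.inv().apply(np.array(target)-st['eef_pos'])/0.12
    out=np.round(d,4)
    if yaw_y is not None:
        a=np.radians(yaw_y); y=np.array([np.cos(a),np.sin(a),0]); z=np.array([0,0,-1.]); x=np.cross(y,z)
        Rt=R.from_matrix(np.stack([x,y,z],1)); return out,np.round((Rm.inv()*Rt).as_rotvec()/np.pi,4)
    return out
E
python3 - <<'E'
from h import *
print(rel([.53,.10,.2],-9.2))
E
```

```text
(array([ 4.4373, -3.6623,  0.2224]), array([ 0.    ,  0.    , -0.3388]))
```

Emit:
apply_moves --moves '[[[0.3, -0.24, 0, 0, 0, 0], [0.6, -0.48, 0, 0, 0, 0], [0.89, -0.73, 0, 0, 0, 0]]]' --gripper 1 --force 20

```text
t: 1.32
eef_pos: [0.2493, -0.3742, 0.2267]
ee_rot: [3.095, 0.54, 0.0]
contact_force: [-0.5, -0.7, -0.3]
opening: 0.725
```

Emit:
apply_moves --moves '[[[0.3, -0.24, 0, 0, 0, 0], [0.6, -0.48, 0, 0, 0, 0], [0.89, -0.73, 0, 0, 0, 0]]]'

```text
t: 1.7
eef_pos: [0.3202, -0.2555, 0.2269]
ee_rot: [3.094, 0.54, 0.001]
contact_force: [0.9, 0.1, 0.6]
opening: 0.398
```

Emit:
apply_moves --moves '[[[0.3, -0.24, 0, 0, 0, 0], [0.6, -0.48, 0, 0, 0, 0], [0.89, -0.73, 0, 0, 0, 0]]]'

```text
t: 2.08
eef_pos: [0.3911, -0.1368, 0.227]
ee_rot: [3.094, 0.54, 0.001]
contact_force: [1.3, -0.2, -0.3]
opening: 0.068
```

Emit:
apply_moves --moves '[[[0.3, -0.24, 0, 0, 0, 0], [0.6, -0.48, 0, 0, 0, 0], [0.89, -0.73, 0, 0, 0, 0]]]'

```text
t: 2.45
eef_pos: [0.4619, -0.0181, 0.2269]
ee_rot: [3.094, 0.541, 0.001]
contact_force: [-0.1, -0.5, -0.2]
opening: 0.005
```

Emit:
apply_moves --moves '[[[0.3, -0.24, 0, 0, 0, -0.056], [0.6, -0.48, 0.1, 0, 0, -0.113], [0.87, -0.74, 0.2, 0, 0, -0.169], [0.87, -0.74, 0.22, 0, 0, -0.226], [0.87, -0.74, 0.22, 0, 0, -0.282], [0.87, -0.74, 0.22, 0, 0, -0.339], [0.87, -0.74, 0.22, 0, 0, -0.339], [0.87, -0.74, 0.22, 0, 0, -0.339]]]'

```text
t: 3.45
eef_pos: [0.5293, 0.0994, 0.2003]
ee_rot: [2.395, 2.033, 0.0]
contact_force: [-0.0, -0.4, -1.0]
opening: 0.003
```

Run:
```python
from h import *
st=env.state(); print(st['t'],st['eef_pos'],st['ee_rot'],st['contact_force'],st['opening'],st['qpos'])
print(rel([.53,.10,.2],-9.2))
p=env.grab_frame('wrist'); save(p,'w1'); p=env.grab_frame('scene'); save(p,'s1')
```

```text
3.45 [0.52926604 0.09941925 0.20032341] [2.39528808e+00 2.03254304e+00 5.36548986e-05] [-0.04178756 -0.40794196 -1.03385919] 0.0034558333136648846 [ 4.33901461e-02  3.88867713e-01  1.52916321e+00 -1.07159066e-04
  1.22344024e+00  2.06909266e-01]
(array([0.0058, 0.0052, 0.0027]), array([ 0.    ,  0.    , -0.0009]))
```

View pics/w1.png

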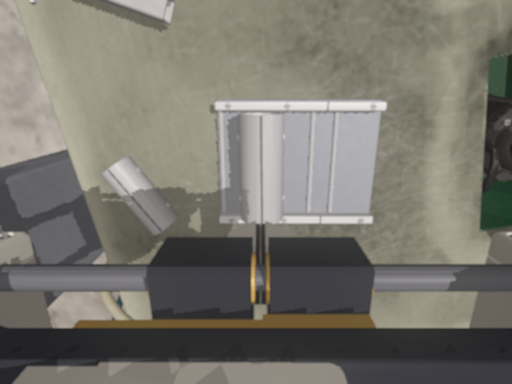

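View pics/s1.png

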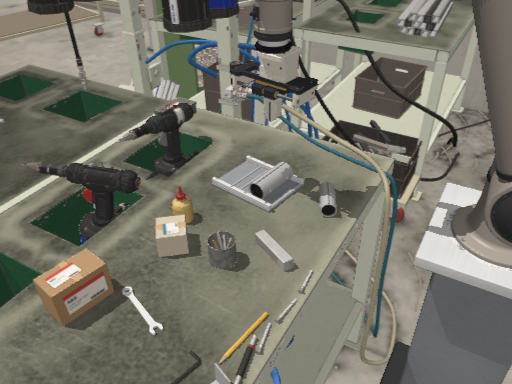

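Run:
```python
from h import *
p=env.grab_frame('wrist'); a=cv2.imread('pics/w1.png')[90:325,195:395]; cv2.imwrite('pics/w1c.png',cv2.resize(a,None,fx=2.5,fy=2.5,interpolation=cv2.INTER_CUBIC))
C=cloud(p); st=env.state(); Rm=R.from_rotvec(st['ee_rot'])
for v in [215,225,230,235,250,270]:
    for u in range(240,285,3):
        if p['range_z'][v,u]>0:
            t=Rm.inv().apply(C[v,u]-st['eef_pos'])*1000
            if t[2]<30: print(v,u,np.round(t,1),end=' ')
    print()
```

```text
225 246 [10.4 -8.3 -4.9] 225 249 [10.4 -6.7 -4.8] 225 252 [10.5 -5.  -5.1] 225 255 [10.3 -3.3 -4.6] 225 258 [ 8.8 -1.6 -1.4] 225 261 [ 9.3  0.1 -2.4] 225 264 [ 8.9  1.8 -1.6] 225 267 [10.6  3.4 -5.4] 225 270 [10.7  5.1 -5.5] 225 273 [10.1  6.8 -4.3] 225 276 [10.6  8.4 -5.4] 
230 240 [ 10.5 -11.3 -11.6] 230 243 [ 10.6  -9.6 -11.8] 230 246 [ 10.8  -8.  -12.2] 230 249 [ 10.6  -6.4 -11.7] 230 252 [ 11.1  -4.8 -12.9] 230 255 [ 10.2  -3.2 -10.9] 230 258 [ 9.1 -1.6 -8.6] 230 261 [ 9.1  0.1 -8.7] 230 264 [ 8.4  1.7 -7. ] 230 267 [ 10.7   3.3 -12. ] 230 270 [ 10.7   4.9 -12. ] 230 273 [ 10.1   6.5 -10.8] 230 276 [ 10.9   8.1 -12.3] 230 279 [  9.8   9.8 -10.1] 230 282 [ 10.7  11.3 -12. ] 
235 240 [ 10.8 -10.8 -18.2] 235 243 [ 10.9  -9.3 -18.4] 235 246 [ 10.5  -7.8 -17.5] 235 252 [ 10.8  -4.6 -18.1] 235 255 [ 10.2  -3.1 -17. ] 235 258 [  9.4  -1.5 -15.2] 235 261 [  9.    0.  -14.6] 235 264 [  9.2   1.6 -14.9] 235 267 [ 10.7   3.1 -17.9] 235 270 [ 10.7   4.7 -18. ] 235 273 [ 11.1   6.2 -18.7] 235 276 [ 10.2   7.9 -16.9] 235 279 [ 10.8   9.3 -18.2] 235 282 [ 10.   11.  -16.5] 
250 240 [ 35.9  -6.4 -78.9] 250 243 [ 35.7  -5.5 -78.5] 250 246 [ 36.2  -4.6 -79.5] 250 249 [ 35.5  -3.7 -78.2] 250 252 [ 34.9  -2.9 -77.2] 250 255 [ 10.9  -2.8 -34. ] 250 258 [  9.   -1.4 -30.6] 250 261 [  9.   -0.  -30.6] 250 264 [  9.2   1.4 -31. ] 250 267 [ 10.3   2.8 -32.8] 250 270 [ 35.4   2.6 -78.2] 250 273 [ 35.3   3.5 -78. ] 250 276 [ 35.7   4.3 -78.6] 250 279 [ 35.7   5.2 -78.7] 250 282 [ 35.3   6.2 -78. ] 
270 240 [ 35.3  -5.7 -88.7] 270 243 [ 35.3  -4.9 -88.6] 270 246 [ 34.7  -4.2 -87.7] 270 249 [ 35.   -3.4 -88.1] 270 252 [ 32.5  -2.7 -84.2] 270 255 [ 30.   -1.9 -80.4] 270 258 [ 30.3  -1.  -80.8] 270 261 [ 30.1  -0.1 -80.4] 270 264 [ 29.7   0.8 -79.9] 270 267 [ 32.3   1.6 -83.9] 270 270 [ 34.9   2.2 -88. ] 270 273 [ 34.9   3.1 -87.9] 270 276 [ 35.3   3.8 -88.6] 270 279 [ 35.    4.6 -88.2] 270 282 [ 35.6   5.4 -89.1]
```

View pics/w1c.png

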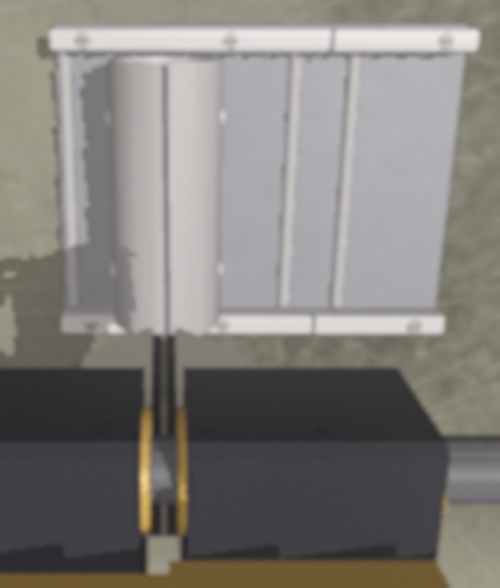

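Run:
```python
from h import *
p=env.grab_frame('wrist'); C=cloud(p); st=env.state(); Rm=R.from_rotvec(st['ee_rot'])
T=Rm.inv().apply((C-st['eef_pos']).reshape(-1,3)).reshape(C.shape)*1000
ok=(p['range_z']>0)&(T[...,2]<6)&(np.abs(T[...,1])<60)
for v in range(214,245,1):
    u=np.where(ok[v]&(T[v,:,2]>-60)&(T[v,:,0]<14))[0]
    if len(u): print(v,u.min(),u.max(),np.round(T[v,u.min()],1),np.round(T[v,u.max()],1),len(u), np.round(T[v,u,2].mean(),1))
```

```text
221 254 267 [10.7 -4.   0. ] [10.9  3.5 -0.4] 6 0.6
222 252 269 [10.8 -5.1 -1.7] [10.7  4.6 -1.4] 10 -1.4
223 249 272 [10.9 -6.7 -3.4] [10.   6.4 -1.3] 16 -2.4
224 246 275 [10.7 -8.4 -4.1] [10.6  8.  -4. ] 30 -3.0
225 244 277 [10.3 -9.5 -4.6] [10.7  9.  -5.6] 34 -4.4
226 241 280 [ 10.2 -11.1  -5.7] [10.3 10.6 -6. ] 40 -5.5
227 239 282 [ 10.5 -12.1  -7.7] [10.3 11.7 -7.3] 44 -6.9
228 236 285 [ 10.6 -13.6  -9.3] [10.3 13.2 -8.6] 50 -8.5
229 234 287 [ 10.7 -14.6 -10.8] [ 10.5  14.2 -10.3] 54 -9.9
230 231 290 [ 10.8 -16.1 -12.1] [ 10.4  15.7 -11.4] 60 -11.0
231 230 291 [ 10.2 -16.6 -12.1] [ 10.6  16.1 -13. ] 62 -12.3
232 229 292 [ 10.  -17.1 -13.1] [ 10.2  16.6 -13.4] 63 -13.5
233 229 292 [ 10.4 -16.8 -15.1] [ 10.3  16.4 -14.9] 64 -14.8
234 229 292 [ 10.2 -16.8 -15.8] [ 10.6  16.2 -16.6] 64 -16.0
235 228 293 [ 10.7 -17.  -18.1] [ 10.2  16.7 -16.9] 65 -17.2
236 228 293 [ 10.5 -17.  -18.8] [ 10.   16.7 -17.7] 66 -18.3
237 253 268 [ 10.2  -4.1 -19.4] [ 10.1   3.6 -19.2] 16 -17.7
238 253 268 [ 10.7  -4.  -21.4] [ 10.3   3.6 -20.6] 16 -19.2
239 253 268 [ 10.5  -4.  -22.2] [ 10.6   3.5 -22.4] 16 -20.0
240 253 268 [ 10.4  -4.  -22.9] [ 10.1   3.5 -22.4] 16 -21.3
241 253 268 [ 10.3  -4.  -23.9] [ 10.7   3.5 -24.6] 15 -22.6
242 253 268 [ 10.6  -3.9 -25.5] [ 11.1   3.4 -26.6] 16 -23.5
243 253 268 [ 10.5  -3.9 -26.3] [ 10.6   3.4 -26.6] 16 -24.6
244 253 268 [ 10.5  -3.9 -27.5] [ 10.1   3.4 -26.7] 16 -25.5
```

Run:
```python
from h import *
from scipy.optimize import least_squares
p=env.grab_frame('top'); C=cloud(p); ok=p['range_z']>0
for x0 in np.arange(.66,.9,.02):
    m=ok&(C[...,0]>x0)&(C[...,0]<x0+.02)&(abs(C[...,1]-.08)<.14)
    if m.any(): print(round(x0,2),C[m][:,2].max().round(3),end='; ')
p=env.grab_frame('wrist'); C=cloud(p); ok=p['range_z']>0
print()
v,u=np.mgrid[0:384,0:512]
roi=ok&(u>212)&(u<390)&(v>95)&(v<224)
# tube
m=roi&(C[...,2]>0.034)&(C[...,2]<.07)&(v<216); P=C[m]
f=lambda x: np.hypot((P[:,:2]-x[:2])@np.array([-np.sin(x[2]),np.cos(x[2])]),P[:,2]-x[3])-.025
s=least_squares(f,[.53,.1,1.41,.031],loss='soft_l1',f_scale=.001); d=np.array([np.cos(s.x[2]),np.sin(s.x[2])])
t=(P[:,:2]-s.x[:2])@d; print('tube',np.round(s.x[:2]+d*(t.min()+t.max())/2,4),s.x[3],np.degrees(s.x[2]),t.max()-t.min(),P[:,2].max(),len(P))
m=roi&(C[...,2]>.013)&(C[...,2]<.025); Q=C[m]
# plate level
m2=roi&(u>285)&(u<375)&(v>115)&(v<212); h=C[m2][:,2]; print('plate z',np.median(h))
# guide far (left): y>
rect=cv2.minAreaRect((Q[:,:2]*1000).astype(np.float32)); print(rect,np.median(Q[:,2]))
# bars by brightness: unroll on plane z=.009
g=cv2.cvtColor(p['frame'],cv2.COLOR_RGB2GRAY)
for row in [120,140,160,180,200,208]:
    l=g[row].astype(float); 
    pk=[c for c in range(290,372) if l[c]>l[c-1] and l[c]>=l[c+1] and l[c]-min(l[c-5:c+6])>15]
    print(row,[(c,int(l[c]),np.round(onplane(p,c,row,.009)[:2],4)) for c in pk])
# dark index line on left guide row ~105
for row in [105,106,219]:
  l=g[row].astype(int); print(row,[(c,l[c]) for c in range(285,350) if l[c]<l[280:360].max()-60])
```

```text
0.66 0.024; 0.68 0.004; 0.7 0.004; 0.72 0.378; 0.74 0.41; 0.76 0.387; 0.78 0.363; 0.8 0.004; 0.82 0.004; 0.84 0.104; 0.86 0.123; 0.88 0.139; 
tube [0.5308 0.103 ] 0.030279738109463696 81.26702927579275 0.11572557394589389 0.057660414025304585 4415
plate z 0.005621956315524784
((572.83935546875, 93.20259857177734), (146.04144287109375, 189.87632751464844), 80.33342742919922) 0.019313425292449282
120 [(314, 197, array([0.5985, 0.1419])), (330, 180, array([0.6167, 0.1389])), (337, 196, array([0.6246, 0.1377]))]
140 [(305, 174, array([0.5856, 0.1208])), (312, 194, array([0.5937, 0.1194])), (335, 194, array([0.6204, 0.1151]))]
160 [(311, 193, array([0.5899, 0.0959])), (328, 175, array([0.61  , 0.0926])), (334, 194, array([0.6171, 0.0914]))]
180 [(303, 170, array([0.5775, 0.0727])), (310, 192, array([0.586 , 0.0713])), (325, 171, array([0.6041, 0.0684])), (332, 191, array([0.6125, 0.067 ])), (367, 173, array([0.6547, 0.0601])), (370, 174, array([0.6583, 0.0595]))]
200 [(300, 167, array([0.5708, 0.0476])), (309, 192, array([0.5818, 0.0458])), (330, 189, array([0.6077, 0.0415])), (365, 171, array([0.6508, 0.0345]))]
208 [(308, 190, array([0.5794, 0.0353])), (323, 168, array([0.598 , 0.0323])), (330, 191, array([0.6067, 0.0309])), (364, 169, array([0.6489, 0.024 ]))]
105 []
106 []
219 []
```

Run:
```python
from h import *
p=env.grab_frame('top'); save(p,'t1'); C=cloud(p); ok=p['range_z']>0
m=ok&(C[...,0]>.72)&(C[...,0]<.8)&(abs(C[...,1]-.08)<.14)&(C[...,2]>.15)
v,u=np.where(m); print(u.min(),u.max(),v.min(),v.max(), len(u), C[m].min(0),C[m].max(0))
for x0 in np.arange(.66,1.,.03):
    m=ok&(C[...,0]>x0)&(C[...,0]<x0+.03)&(abs(C[...,1]-.08)<.2)&(C[...,2]>.05)
    if m.any(): print(round(x0,2),C[m].min(0).round(2),C[m].max(0).round(3))
```

```text
320 418 0 22 1205 [ 0.73791924 -0.05973224  0.35854558] [0.781846   0.09359946 0.41114934]
0.66 [0.66 0.28 0.05] [0.665 0.28  0.052]
0.72 [ 0.74 -0.12  0.36] [0.75  0.073 0.411]
0.75 [ 0.75 -0.12  0.36] [0.779 0.094 0.402]
0.78 [ 0.78 -0.05  0.36] [ 0.782 -0.051  0.363]
0.84 [ 0.86 -0.04  0.05] [0.87  0.114 0.116]
0.87 [ 0.87 -0.04  0.05] [0.9   0.234 0.138]
0.9 [ 0.9  -0.02  0.1 ] [0.911 0.234 0.122]
```

View pics/t1.png

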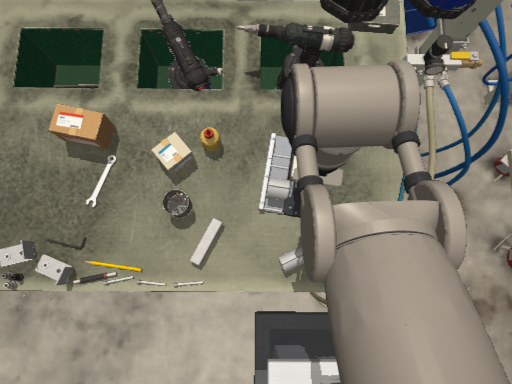

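Run:
```python
from h import *
print(rel([.523,.1043,.085],80.3))
```

```text
(array([ 0.0321, -0.0576,  0.9607]), array([-0.    ,  0.    , -0.4972]))
```

Emit:
apply_moves --moves '[[[0, 0, 0.1, 0, 0, -0.055], [0, 0, 0.2, 0, 0, -0.11], [0, 0, 0.3, 0, 0, -0.166], [0, 0, 0.3, 0, 0, -0.221], [0, 0, 0.3, 0, 0, -0.276], [0, 0, 0.3, 0, 0, -0.331], [0, 0, 0.3, 0, 0, -0.387], [0, 0, 0.3, 0, 0, -0.442], [0.032, -0.058, 0.5, 0, 0, -0.497], [0.032, -0.058, 0.8, 0, 0, -0.497]]]' --gripper 0

```text
t: 5.05
eef_pos: [0.5236, 0.1046, 0.1046]
ee_rot: [0.263, 3.128, 0.001]
contact_force: [-0.1, 1.0, -0.5]
opening: 0.502
```

```bash
cat > look.py <<'E'
from h import *
import sys
from scipy.optimize import least_squares
u=np.array([.9857,-.1685]); seat=np.array([.6025,.0881])
def tube(p,g):
    C=cloud(p); ok=p['range_z']>0
    dd=C[...,:2]-g; n=np.array([-u[1],u[0]])
    m=ok&(abs(dd@u)<.03)&(abs(dd@n)<.058)&(C[...,2]>.028)&(C[...,2]<.062)
    P=C[m]
    ang=np.arctan2(u[0],-u[1])
    f=lambda x: np.hypot((P[:,:2]-g-x[0]*u)@np.array([np.sin(ang+x[1]),-np.cos(ang+x[1])]),P[:,2]-x[2])-.025
    s=least_squares(f,[0,0,.031],loss='soft_l1',f_scale=.0008)
    along=(g+s.x[0]*u-seat)@u
    return 'tube along (mm before seat)',round(along*1000,2),'yaw',round(np.degrees(s.x[1]),2),'zc',round(s.x[2]*1000,2),'n',len(P),'res',round(np.std(s.fun)*1000,2)
def go(name,gs,cams=('wrist','scene')):
    st=env.state(); print('t',round(st['t'],2),'tcp',np.round(st['eef_pos'],4),'F',np.round(st['contact_force'],1),'op',round(st['opening'],3))
    r=st['eef_pos'][:2]-seat; print('tcp along',round(1000*r@u,2),'lat',round(1000*(r@np.array([-u[1],u[0]])),2))
    for c in cams:
        p=env.grab_frame(c); save(p,name+c)
        try: print(c,tube(p,seat+gs*u))
        except Exception as e: print(e)
if __name__=='__main__': go(sys.argv[1],float(sys.argv[2])/1000)
E
python3 look.py a -73
python3 - <<'E'
from h import *
print(rel([.523,.1043,.085],80.3),env.state()['qpos'])
E
```

```text
t 5.05 tcp [0.5236 0.1046 0.1046] F [-0.1  1.  -0.5] op 0.502
tcp along -80.57 lat 3.02
wrist ('tube along (mm before seat)', np.float64(-73.26), 'yaw', np.float64(0.94), 'zc', np.float64(30.3), 'n', 8299, 'res', np.float64(0.59))
scene ('tube along (mm before seat)', np.float64(-74.59), 'yaw', np.float64(1.07), 'zc', np.float64(30.06), 'n', 685, 'res', np.float64(3.93))
(array([-0.0209,  0.0041,  0.1356]), array([-0.0005, -0.0021, -0.0002])) [ 5.32964377e-02  4.90097961e-01  1.67180786e+00 -1.31622153e-04
  9.86540001e-01 -1.34764085e+00]
```

View pics/awrist.png

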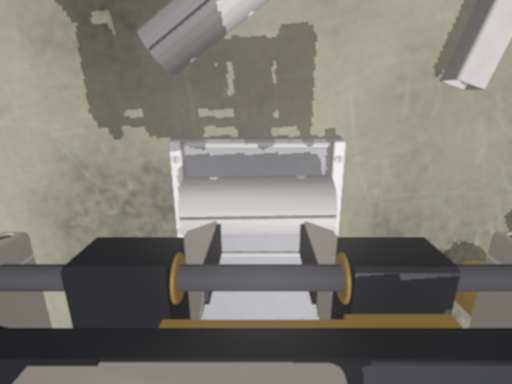

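View pics/ascene.png

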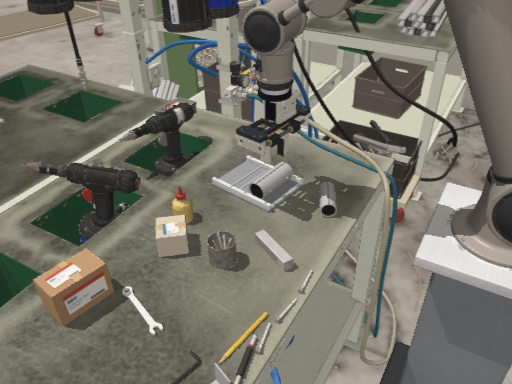

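Emit:
apply_moves --moves '[[[0, 0, 0.2, 0, 0, 0], [0, 0, 0.36, 0, 0, 0], [0, 0, 0.36, 0, 0, 0], [0, 0, 0.36, 0, 0, 0]]]'

```text
t: 5.65
eef_pos: [0.5239, 0.1044, 0.0625]
ee_rot: [0.266, 3.128, 0.0]
contact_force: [-0.0, 0.8, -0.0]
opening: 0.504
```

Emit:
apply_moves --moves '[[[0, 0, 0.017, 0, 0, 0], [0, 0, 0.017, 0, 0, 0]]]'

```text
t: 5.9
eef_pos: [0.5232, 0.1043, 0.0596]
ee_rot: [0.266, 3.13, 0.0]
contact_force: [0.4, 0.6, -0.3]
opening: 0.503
```

Emit:
apply_moves --moves '[[[0, 0, 0.008, 0, 0, 0], [0, 0, 0.008, 0, 0, 0]]]'

```text
t: 6.15
eef_pos: [0.523, 0.1043, 0.0581]
ee_rot: [-0.266, -3.13, 0.0]
contact_force: [-0.1, -0.2, -0.9]
opening: 0.497
```

Emit:
apply_moves --moves '[[[0, 0, 0.008, 0, 0, 0], [0, 0, 0.008, 0, 0, 0]]]'

```text
t: 6.4
eef_pos: [0.5229, 0.1043, 0.057]
ee_rot: [-0.266, -3.13, 0.0]
contact_force: [-0.5, -0.0, 0.4]
opening: 0.504
```

Emit:
apply_moves --moves '[[[0, 0, 0.004, 0, 0, 0], [0, 0, 0.004, 0, 0, 0]]]'

```text
t: 6.65
eef_pos: [0.523, 0.1043, 0.0566]
ee_rot: [-0.266, -3.13, 0.0]
contact_force: [-0.5, 0.8, -0.6]
opening: 0.496
```

Emit:
apply_moves --moves '[[[0, 0, 0.004, 0, 0, 0], [0, 0, 0.004, 0, 0, 0]]]'

```text
t: 6.9
eef_pos: [0.5231, 0.1043, 0.0562]
ee_rot: [0.266, 3.13, -0.0]
contact_force: [-0.5, -0.2, -0.4]
opening: 0.494
```

Emit:
apply_moves --moves '[[[0, 0, 0.004, 0, 0, 0], [0, 0, 0.004, 0, 0, 0]]]'

```text
t: 7.15
eef_pos: [0.5234, 0.1043, 0.0561]
ee_rot: [0.266, 3.129, 0.0]
contact_force: [-0.2, 0.1, 4.6]
opening: 0.5
```

Emit:
apply_moves --moves '[[[0, 0, 0.002, 0, 0, 0], [0, 0, 0.002, 0, 0, 0]]]'

```text
t: 7.4
eef_pos: [0.5235, 0.1043, 0.056]
ee_rot: [0.266, 3.129, -0.0]
contact_force: [-1.1, -0.8, 7.1]
opening: 0.502
```

Emit:
apply_moves --moves '[[[0, 0, 0.002, 0, 0, 0], [0, 0, 0.002, 0, 0, 0]]]'

```text
t: 7.65
eef_pos: [0.5237, 0.1042, 0.056]
ee_rot: [0.266, 3.128, 0.0]
contact_force: [-0.4, -1.5, 7.5]
opening: 0.5
```

Emit:
apply_moves --moves '[[[-0.01, 0, 0, 0, 0, 0], [-0.03, 0, 0, 0, 0, 0], [-0.05, 0, 0, 0, 0, 0], [-0.07, 0, 0, 0, 0, 0]]]'

```text
t: 8.15
eef_pos: [0.532, 0.1029, 0.056]
ee_rot: [0.266, 3.128, 0.0]
contact_force: [-0.0, 0.8, 8.1]
opening: 0.499
```

Emit:
apply_moves --moves '[[[-0.03, 0, 0, 0, 0, 0], [-0.06, 0, 0, 0, 0, 0], [-0.09, 0, 0, 0, 0, 0], [-0.12, 0, 0, 0, 0, 0], [-0.15, 0, 0, 0, 0, 0], [-0.17, 0, 0, 0, 0, 0], [-0.17, 0, 0, 0, 0, 0]]]'

```text
t: 9.02
eef_pos: [0.5523, 0.0998, 0.0561]
ee_rot: [0.266, 3.128, 0.001]
contact_force: [0.6, 0.7, 7.6]
opening: 0.501
```

```bash
python3 look.py b -59
```

```text
t 9.03 tcp [0.5523 0.0998 0.0561] F [0.6 0.7 7.6] op 0.501
tcp along -51.4 lat 3.07
wrist ('tube along (mm before seat)', np.float64(-58.35), 'yaw', np.float64(0.97), 'zc', np.float64(30.33), 'n', 12661, 'res', np.float64(0.85))
scene ('tube along (mm before seat)', np.float64(-59.58), 'yaw', np.float64(1.22), 'zc', np.float64(30.19), 'n', 637, 'res', np.float64(3.54))
```

View pics/bwrist.png

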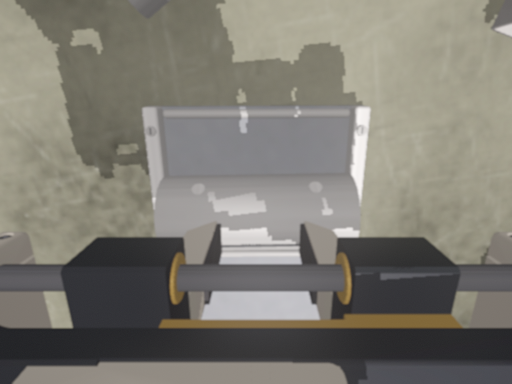

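Emit:
apply_moves --moves '[[[0, 0, -0.05, 0, 0, 0], [0.03, 0, -0.06, 0, 0, 0], [0.128, 0, -0.06, 0, 0, 0], [0.128, 0, -0.06, 0, 0, 0], [0.128, 0, -0.06, 0, 0, 0], [0.128, 0, -0.03, 0, 0, 0], [0.128, 0, -0.012, 0, 0, 0], [0.128, 0, -0.006, 0, 0, 0], [0.128, 0, -0.002, 0, 0, 0], [0.128, 0, 0, 0, 0, 0]]]'

```text
t: 10.38
eef_pos: [0.537, 0.1019, 0.056]
ee_rot: [0.266, 3.128, -0.0]
contact_force: [-0.0, -1.3, 6.9]
opening: 0.503
```

Emit:
apply_moves --moves '[[[0, 0, 0, 0, 0, 0], [0, 0, 0, 0, 0, 0]]]'

```text
t: 10.62
eef_pos: [0.537, 0.1019, 0.056]
ee_rot: [0.266, 3.128, -0.0]
contact_force: [0.9, -0.3, 6.1]
opening: 0.498
```

Emit:
apply_moves --moves '[[[-0.01, 0, 0, 0, 0, 0], [-0.04, 0, 0, 0, 0, 0], [-0.07, 0, 0, 0, 0, 0], [-0.1, 0, 0, 0, 0, 0], [-0.13, 0, 0, 0, 0, 0], [-0.16, 0, 0, 0, 0, 0], [-0.19, 0, 0, 0, 0, 0], [-0.22, 0, 0, 0, 0, 0], [-0.25, 0, 0, 0, 0, 0], [-0.258, 0, 0, 0, 0, 0]]]'

```text
t: 11.88
eef_pos: [0.5678, 0.0971, 0.0561]
ee_rot: [0.266, 3.128, 0.001]
contact_force: [-0.4, 1.9, 6.5]
opening: 0.499
```

```bash
python3 look.py c -43
```

```text
t 11.88 tcp [0.5678 0.0971 0.0561] F [-0.4  1.9  6.5] op 0.499
tcp along -35.74 lat 3.04
wrist ('tube along (mm before seat)', np.float64(-42.9), 'yaw', np.float64(0.96), 'zc', np.float64(30.31), 'n', 12639, 'res', np.float64(0.86))
scene ('tube along (mm before seat)', np.float64(-43.97), 'yaw', np.float64(1.34), 'zc', np.float64(30.22), 'n', 638, 'res', np.float64(3.49))
```

Emit:
apply_moves --moves '[[[0, 0, -0.05, 0, 0, 0], [0.03, 0, -0.06, 0, 0, 0], [0.131, 0, -0.06, 0, 0, 0], [0.131, 0, -0.06, 0, 0, 0], [0.131, 0, -0.06, 0, 0, 0], [0.131, 0, -0.03, 0, 0, 0], [0.131, 0, -0.012, 0, 0, 0], [0.131, 0, -0.006, 0, 0, 0], [0.131, 0, -0.002, 0, 0, 0], [0.131, 0, 0, 0, 0, 0]]]'

```text
t: 13.22
eef_pos: [0.552, 0.0994, 0.056]
ee_rot: [0.266, 3.128, -0.0]
contact_force: [-0.1, -1.3, 6.8]
opening: 0.502
```

Emit:
apply_moves --moves '[[[0, 0, 0, 0, 0, 0], [0, 0, 0, 0, 0, 0]]]'

```text
t: 13.48
eef_pos: [0.552, 0.0994, 0.056]
ee_rot: [0.266, 3.128, -0.0]
contact_force: [-0.5, -0.8, 6.2]
opening: 0.502
```

Emit:
apply_moves --moves '[[[-0.01, 0, 0, 0, 0, 0], [-0.04, 0, 0, 0, 0, 0], [-0.07, 0, 0, 0, 0, 0], [-0.1, 0, 0, 0, 0, 0], [-0.13, 0, 0, 0, 0, 0], [-0.16, 0, 0, 0, 0, 0], [-0.19, 0, 0, 0, 0, 0], [-0.22, 0, 0, 0, 0, 0], [-0.25, 0, 0, 0, 0, 0], [-0.25, 0, 0, 0, 0, 0]]]'

```text
t: 14.72
eef_pos: [0.5819, 0.0947, 0.0561]
ee_rot: [0.266, 3.128, 0.001]
contact_force: [0.1, 1.1, 6.7]
opening: 0.499
```

```bash
python3 look.py d -28
```

```text
t 14.72 tcp [0.5819 0.0947 0.0561] F [0.1 1.1 6.7] op 0.499
tcp along -21.38 lat 3.01
wrist ('tube along (mm before seat)', np.float64(-27.78), 'yaw', np.float64(0.96), 'zc', np.float64(30.3), 'n', 12416, 'res', np.float64(0.85))
scene ('tube along (mm before seat)', np.float64(-28.94), 'yaw', np.float64(0.79), 'zc', np.float64(30.19), 'n', 614, 'res', np.float64(3.31))
```

View pics/dwrist.png

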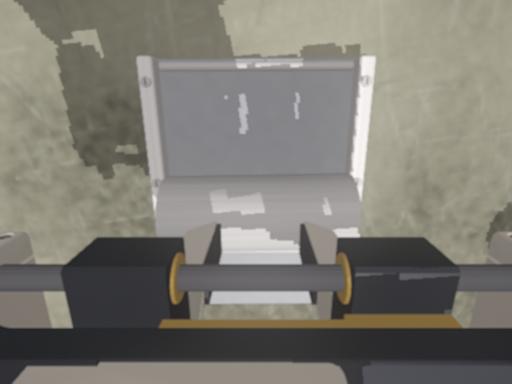

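Emit:
apply_moves --moves '[[[0, 0, -0.05, 0, 0, 0], [0.03, 0, -0.06, 0, 0, 0], [0.128, 0, -0.06, 0, 0, 0], [0.128, 0, -0.06, 0, 0, 0], [0.128, 0, -0.06, 0, 0, 0], [0.128, 0, -0.03, 0, 0, 0], [0.128, 0, -0.012, 0, 0, 0], [0.128, 0, -0.006, 0, 0, 0], [0.128, 0, -0.002, 0, 0, 0], [0.128, 0, 0, 0, 0, 0]]]'

```text
t: 16.08
eef_pos: [0.5664, 0.0969, 0.056]
ee_rot: [0.266, 3.129, -0.0]
contact_force: [-0.5, -1.3, 6.8]
opening: 0.497
```

Emit:
apply_moves --moves '[[[-0.005, 0, 0, 0, 0, 0], [-0.01, 0, 0, 0, 0, 0]]]'

```text
t: 16.32
eef_pos: [0.5676, 0.0967, 0.056]
ee_rot: [0.266, 3.128, -0.0]
contact_force: [-0.1, -1.2, 6.7]
opening: 0.498
```

```bash
python3 - <<'E'
import numpy as np
p0=np.arcsin(12.5/28)
for phi in np.linspace(p0,0,14):
    print(round(28*(np.sin(p0)-np.sin(phi)+p0-phi),2),round(28*(np.cos(phi)-np.cos(p0)),2))
E
python3 look.py e -28
```

```text
0.0 0.0
1.9 0.43
3.81 0.83
5.73 1.19
7.67 1.52
9.62 1.82
11.58 2.08
13.54 2.31
15.52 2.5
17.5 2.66
19.48 2.79
21.47 2.87
23.46 2.93
25.46 2.95
t 16.32 tcp [0.5676 0.0967 0.056 ] F [-0.1 -1.2  6.7] op 0.498
tcp along -35.88 lat 2.62
wrist ('tube along (mm before seat)', np.float64(-27.3), 'yaw', np.float64(0.97), 'zc', np.float64(30.35), 'n', 8926, 'res', np.float64(1.43))
scene ('tube along (mm before seat)', np.float64(-28.64), 'yaw', np.float64(0.96), 'zc', np.float64(30.05), 'n', 546, 'res', np.float64(3.71))
```

Now creep forward in 1 mm steps until the force shows contact with the bar.

Emit:
apply_moves --moves '[[[-0.008, 0, 0, 0, 0, 0], [-0.008, 0, 0, 0, 0, 0]]]'

```text
t: 16.68
eef_pos: [0.5685, 0.0966, 0.056]
ee_rot: [0.266, 3.128, -0.0]
contact_force: [-0.9, -0.7, 6.1]
opening: 0.499
```

Emit:
apply_moves --moves '[[[-0.008, 0, 0, 0, 0, 0], [-0.008, 0, 0, 0, 0, 0]]]'

```text
t: 16.92
eef_pos: [0.5693, 0.0965, 0.0561]
ee_rot: [0.266, 3.129, 0.0]
contact_force: [-0.3, 0.1, 7.6]
opening: 0.501
```

Emit:
apply_moves --moves '[[[-0.008, 0, 0, 0, 0, 0], [-0.008, 0, 0, 0, 0, 0]]]'

```text
t: 17.18
eef_pos: [0.5702, 0.0965, 0.0562]
ee_rot: [0.266, 3.129, 0.0]
contact_force: [-0.9, -0.4, 8.5]
opening: 0.497
```

Emit:
apply_moves --moves '[[[-0.008, 0, 0, 0, 0, 0], [-0.008, 0, 0, 0, 0, 0]]]'

```text
t: 17.42
eef_pos: [0.5709, 0.0964, 0.0562]
ee_rot: [0.266, 3.129, 0.0]
contact_force: [-2.9, 1.0, 10.0]
opening: 0.499
```

Emit:
apply_moves --moves '[[[-0.008, 0, -0.002, 0, 0, 0], [-0.016, 0, -0.004, 0, 0, 0], [-0.016, 0, -0.004, 0, 0, 0]]]'

```text
t: 17.8
eef_pos: [0.5727, 0.0961, 0.0566]
ee_rot: [0.266, 3.13, 0.0]
contact_force: [-2.5, 0.8, 9.4]
opening: 0.501
```

Emit:
apply_moves --moves '[[[-0.008, 0, -0.002, 0, 0, 0], [-0.016, 0, -0.0035, 0, 0, 0], [-0.016, 0, -0.0035, 0, 0, 0]]]'

```text
t: 18.18
eef_pos: [0.5747, 0.0958, 0.0571]
ee_rot: [0.266, 3.129, 0.0]
contact_force: [-1.8, -0.4, 8.2]
opening: 0.499
```

Emit:
apply_moves --moves '[[[-0.008, 0, -0.0015, 0, 0, 0], [-0.016, 0, -0.003, 0, 0, 0], [-0.016, 0, -0.003, 0, 0, 0]]]'

```text
t: 18.55
eef_pos: [0.5767, 0.0954, 0.0575]
ee_rot: [0.266, 3.129, 0.0]
contact_force: [-1.7, 0.7, 7.9]
opening: 0.503
```

Emit:
apply_moves --moves '[[[-0.008, 0, -0.001, 0, 0, 0], [-0.016, 0, -0.0025, 0, 0, 0], [-0.016, 0, -0.0025, 0, 0, 0]]]'

```text
t: 18.92
eef_pos: [0.5787, 0.0951, 0.0578]
ee_rot: [0.266, 3.129, 0.001]
contact_force: [-1.3, -0.2, 7.7]
opening: 0.499
```

Emit:
apply_moves --moves '[[[-0.008, 0, -0.001, 0, 0, 0], [-0.016, 0, -0.002, 0, 0, 0], [-0.016, 0, -0.002, 0, 0, 0]]]'

```text
t: 19.3
eef_pos: [0.5807, 0.0948, 0.0581]
ee_rot: [0.266, 3.129, 0.001]
contact_force: [-1.7, 1.5, 8.0]
opening: 0.502
```

```bash
python3 look.py f -21
```

```text
t 19.3 tcp [0.5807 0.0948 0.0581] F [-1.7  1.5  8. ] op 0.502
tcp along -22.66 lat 2.91
wrist ('tube along (mm before seat)', np.float64(-20.89), 'yaw', np.float64(0.75), 'zc', np.float64(32.3), 'n', 10775, 'res', np.float64(0.77))
scene ('tube along (mm before seat)', np.float64(-22.06), 'yaw', np.float64(0.63), 'zc', np.float64(32.31), 'n', 583, 'res', np.float64(2.86))
```

View pics/fwrist.png

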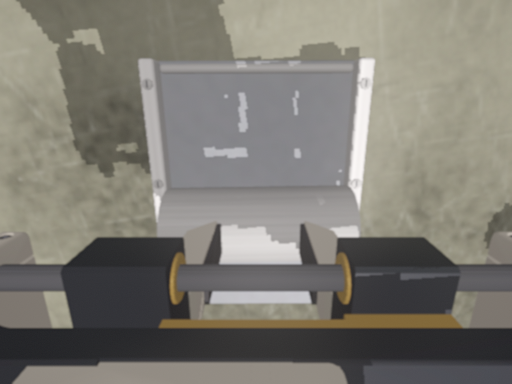

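Emit:
apply_moves --moves '[[[-0.008, 0, -0.001, 0, 0, 0], [-0.016, 0, -0.002, 0, 0, 0], [-0.024, 0, -0.0028, 0, 0, 0], [-0.032, 0, -0.0035, 0, 0, 0], [-0.032, 0, -0.0035, 0, 0, 0]]]'

```text
t: 20.02
eef_pos: [0.5846, 0.0941, 0.0585]
ee_rot: [0.266, 3.128, 0.001]
contact_force: [-0.3, 0.1, 7.4]
opening: 0.496
```

Emit:
apply_moves --moves '[[[-0.008, 0, -0.0007, 0, 0, 0], [-0.016, 0, -0.0013, 0, 0, 0], [-0.024, 0, -0.0019, 0, 0, 0], [-0.032, 0, -0.0024, 0, 0, 0], [-0.032, 0, -0.0024, 0, 0, 0]]]'

```text
t: 20.65
eef_pos: [0.5885, 0.0935, 0.0588]
ee_rot: [0.266, 3.128, 0.001]
contact_force: [-0.5, -0.0, 7.2]
opening: 0.497
```

```bash
python3 look.py g -17
```

```text
t 20.65 tcp [0.5885 0.0935 0.0588] F [-0.5 -0.   7.2] op 0.497
tcp along -14.68 lat 2.92
wrist ('tube along (mm before seat)', np.float64(-16.9), 'yaw', np.float64(0.83), 'zc', np.float64(33.06), 'n', 11667, 'res', np.float64(0.64))
scene ('tube along (mm before seat)', np.float64(-17.98), 'yaw', np.float64(0.64), 'zc', np.float64(32.7), 'n', 604, 'res', np.float64(3.35))
```

Emit:
apply_moves --moves '[[[-0.008, 0, -0.0005, 0, 0, 0], [-0.016, 0, -0.0008, 0, 0, 0], [-0.024, 0, -0.001, 0, 0, 0], [-0.032, 0, -0.0012, 0, 0, 0], [-0.032, 0, -0.0012, 0, 0, 0]]]'

```text
t: 21.38
eef_pos: [0.5925, 0.0928, 0.059]
ee_rot: [0.266, 3.128, 0.001]
contact_force: [0.0, 0.4, 7.5]
opening: 0.498
```

Emit:
apply_moves --moves '[[[-0.008, 0, 0, 0, 0, 0], [-0.016, 0, 0, 0, 0, 0], [-0.016, 0, 0, 0, 0, 0]]]'

```text
t: 21.75
eef_pos: [0.5944, 0.0925, 0.059]
ee_rot: [0.266, 3.128, 0.001]
contact_force: [-0.1, 1.0, 7.5]
opening: 0.504
```

Emit:
apply_moves --moves '[[[-0.008, 0, 0, 0, 0, 0], [-0.016, 0, 0, 0, 0, 0], [-0.016, 0, 0, 0, 0, 0]]]'

```text
t: 22.12
eef_pos: [0.5964, 0.0922, 0.0591]
ee_rot: [0.266, 3.127, 0.001]
contact_force: [0.7, 0.0, 7.1]
opening: 0.506
```

```bash
python3 look.py i -13
```

```text
t 22.12 tcp [0.5964 0.0922 0.0591] F [0.7 0.  7.1] op 0.506
tcp along -6.72 lat 2.96
wrist ('tube along (mm before seat)', np.float64(-12.91), 'yaw', np.float64(0.89), 'zc', np.float64(33.23), 'n', 12323, 'res', np.float64(0.61))
scene ('tube along (mm before seat)', np.float64(-13.95), 'yaw', np.float64(0.85), 'zc', np.float64(33.08), 'n', 629, 'res', np.float64(3.59))
```

Emit:
apply_moves --moves '[[[-0.008, 0, 0, 0, 0, 0], [-0.016, 0, 0, 0, 0, 0], [-0.016, 0, 0, 0, 0, 0]]]'

```text
t: 22.6
eef_pos: [0.5982, 0.0918, 0.059]
ee_rot: [0.266, 3.127, 0.001]
contact_force: [0.8, 0.4, 6.6]
opening: 0.497
```

Emit:
apply_moves --moves '[[[-0.008, 0, 0, 0, 0, 0], [-0.016, 0, 0, 0, 0, 0], [-0.016, 0, 0, 0, 0, 0]]]'

```text
t: 22.98
eef_pos: [0.6002, 0.0915, 0.0589]
ee_rot: [0.266, 3.127, 0.001]
contact_force: [1.3, 0.2, 6.2]
opening: 0.5
```

```bash
python3 look.py j -11
```

```text
t 22.98 tcp [0.6002 0.0915 0.0589] F [1.3 0.2 6.2] op 0.5
tcp along -2.87 lat 2.97
wrist ('tube along (mm before seat)', np.float64(-10.97), 'yaw', np.float64(0.9), 'zc', np.float64(33.1), 'n', 12747, 'res', np.float64(0.61))
scene ('tube along (mm before seat)', np.float64(-12.18), 'yaw', np.float64(0.89), 'zc', np.float64(32.96), 'n', 635, 'res', np.float64(3.6))
```

Emit:
apply_moves --moves '[[[0, 0, -0.06, 0, 0, 0], [0, 0, -0.12, 0, 0, 0], [0, 0, -0.12, 0, 0, 0], [0, 0, -0.12, 0, 0, 0]]]'

```text
t: 23.58
eef_pos: [0.5989, 0.0913, 0.0721]
ee_rot: [-0.266, -3.13, 0.0]
contact_force: [0.2, 1.4, 0.8]
opening: 0.499
```

```bash
python3 look.py k -2
```

```text
t 23.57 tcp [0.5989 0.0913 0.0721] F [0.2 1.4 0.8] op 0.499
tcp along -4.12 lat 2.54
wrist ('tube along (mm before seat)', np.float64(2.05), 'yaw', np.float64(0.39), 'zc', np.float64(30.88), 'n', 9450, 'res', np.float64(0.57))
scene ('tube along (mm before seat)', np.float64(-0.27), 'yaw', np.float64(0.05), 'zc', np.float64(30.23), 'n', 601, 'res', np.float64(2.91))
```

View pics/kwrist.png

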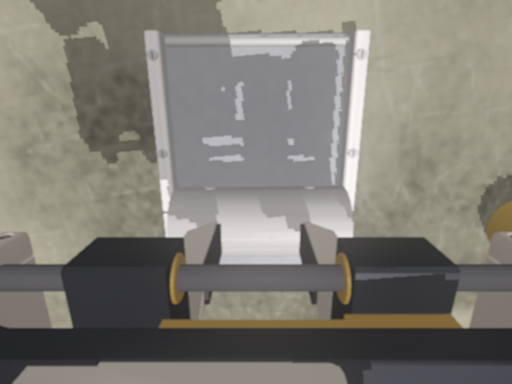

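Emit:
apply_moves --moves '[[[0, 0, -0.3, 0, 0, 0], [0.2, 0, -0.6, 0, 0, 0], [0.5, 0, -0.9, 0, 0, 0], [0.7, 0, -0.9, 0, 0, 0], [0.7, 0, -0.9, 0, 0, 0], [0.7, 0, -0.9, 0, 0, 0]]]'

```text
t: 24.42
eef_pos: [0.5169, 0.1054, 0.1801]
ee_rot: [0.266, 3.13, -0.0]
contact_force: [0.2, -0.6, 0.5]
opening: 0.498
```

```bash
python3 look.py m 0
python3 - <<'E'
from h import *
a=cv2.imread('pics/mscene.png')[140:230,200:350]; cv2.imwrite('pics/mscrop.png',cv2.resize(a,None,fx=5,fy=5,interpolation=cv2.INTER_CUBIC))
E
```

```text
t 24.43 tcp [0.5169 0.1054 0.1801] F [ 0.2 -0.6  0.5] op 0.498
tcp along -87.31 lat 2.59
wrist ('tube along (mm before seat)', np.float64(-0.46), 'yaw', np.float64(0.32), 'zc', np.float64(30.26), 'n', 2875, 'res', np.float64(0.65))
scene ('tube along (mm before seat)', np.float64(-1.68), 'yaw', np.float64(0.55), 'zc', np.float64(29.99), 'n', 608, 'res', np.float64(2.7))
```

View pics/mwrist.png

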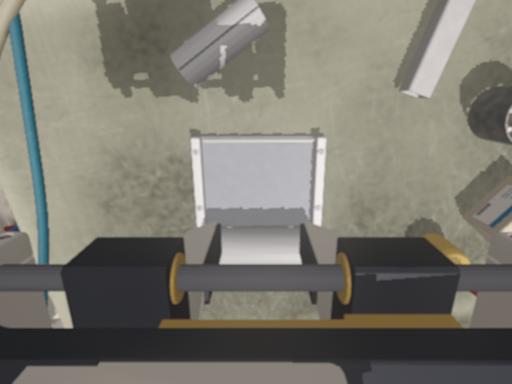

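View pics/mscrop.png

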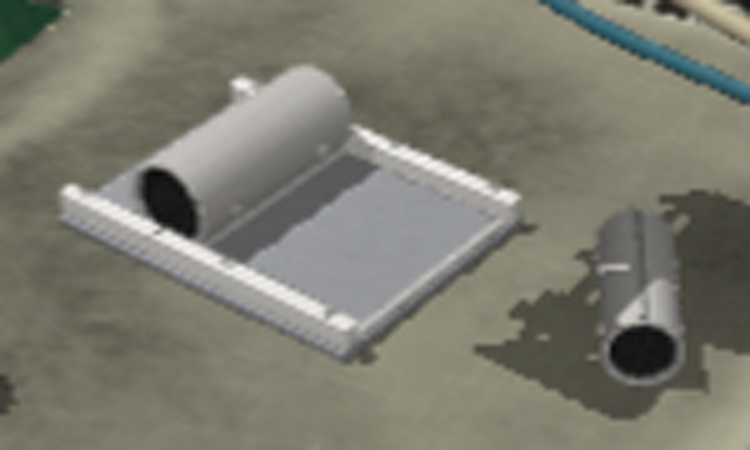

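Emit:
apply_moves --moves '[[[0, 0, 0, 0, 0, 0], [0, 0, 0, 0, 0, 0], [0, 0, 0, 0, 0, 0], [0, 0, 0, 0, 0, 0], [0, 0, 0, 0, 0, 0], [0, 0, 0, 0, 0, 0]]]'

```text
t: 25.28
eef_pos: [0.5163, 0.1055, 0.1803]
ee_rot: [0.266, 3.13, -0.0]
contact_force: [0.5, 0.6, -0.6]
opening: 0.497
```

```bash
python3 look.py n 0 && python3 -c "
from plant import env
print(env.hand_in())"
```

```text
t 25.27 tcp [0.5163 0.1055 0.1803] F [ 0.5  0.6 -0.6] op 0.497
tcp along -87.95 lat 2.63
wrist ('tube along (mm before seat)', np.float64(-0.55), 'yaw', np.float64(0.32), 'zc', np.float64(30.26), 'n', 2833, 'res', np.float64(0.65))
scene ('tube along (mm before seat)', np.float64(-1.84), 'yaw', np.float64(0.46), 'zc', np.float64(30.03), 'n', 605, 'res', np.float64(2.69))
the job is handed in; nothing more can be done
None
```

The tube is in the seat between the two cross bars, and I handed the job in at about 25 s.

**What I did:** I rolled the larger tube with the half-open fingertips pressed on its top. It took three flat strokes and one climbing stroke that followed the tube's rise over the first bar. The press read about 6–8 N, peaking near 10 N as the tube met the bar. I lifted off about 2 mm past the bar's top, and the tube dropped into the seat by itself.

**Last checks, with the arm clear and reading no force:**
- **Along the bed:** the wrist camera puts the tube 0.5 mm before the middle of the seat. The scene camera says 1.8 mm before, but it read about 1.2 mm further back than the wrist camera for most of the job.
- **Height:** its centre reads about 30.3 mm above the bench, the same as when it lay on the plate earlier, so it is down on the plate.
- **Stability:** it had moved by less than 0.2 mm between two looks about 0.85 s apart.
- **Disagreement:** one wrist-camera reading just after lift-off showed the tube 2 mm past the middle. It was probably still rocking, as later readings did not repeat it.

I did not touch the other things on the bench.

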